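# Clear and re-zero the weighing station in the reuse-materials store

## Task

Clear the weighing station: lift the white cup off the scale pan and put it mouth down over the drying peg that is free, setting it down gently so that its rim rests on the peg's foot. Then, with the pan empty, turn the knob in the middle of the dial, which turns the dial face with it, until the bold zero mark stands under the pointer. Leave the other cup, the cardboard tube and the jar as they are.

Things in the scene. Friction and masses are not known exactly. Their poses are not given: they have to be found in the camera images.
- scale: Fixed grey bench scale, housing 150 mm (its x) by 270 mm (its y), top 55 mm above the table. Origin on the table under the housing's middle; z up. The round dial (radius 63 mm, lying flat, 58 mm high) is centred at y = -68 mm, the pan at y = +68 mm.
- pan: Sprung steel pan of the scale, 146 mm (x) by 122 mm (y). Origin at the middle of its top face, 80 to 85 mm above the table when empty, 3 mm lower with the cup. On it two round rails along y (46 mm apart, 8 mm high) cradle the lying cup. Load turns the pointer clockwise seen from above (about 0.8 rad for the cup); lifting the cup off gives that turn back.
- tare_knob: Black knob at the dial's centre, rigid with the white dial face (radius 63 mm); turns either way about the vertical with friction, no stops met. Origin on its axis 58.5 mm above the table, z up, x along its bar grip and towards the zero mark. Bar grip 60 mm long, 14 mm wide, from 9 to 39 mm above the origin, over a disc of radius 22 mm.
- pointer_tip (a point): Tip of the slim dark pointer that lies flat over the dial face, under the knob, 52 mm from the dial's centre, 60 mm above the table. Only the load on the pan moves it; it cannot be touched by the fingers.
- zero_mark (a point): Zero point of the dial face, on its bold black bar (17 by 7 mm, radial), 52 mm from the dial's centre, 60 mm above the table; turns with the knob. The other marks are thin, 10 degrees apart.
- cup: The loose white cup to be moved: straight and round, outer diameter 64 mm, 100 mm long, wall 3 mm, inside depth 96 mm, about 0.14 kg. Origin at the centre of its closed bottom's outer face; z along its axis to the mouth. It starts lying in the pan between the rails, mouth away from the dial (+y of the scale), axis 32 mm above the pan.
- peg_free: The empty drying peg, fixed, wood: a round foot of radius 52 mm and 12 mm thick, and an upright post of radius 14 mm whose tip is 88 mm above the origin. Origin at the centre of the foot's underside, 4 mm above the table on a rubber mat; z up.
- peg_used: An identical fixed peg, which already carries the other cup. Origin as for peg_free.
- other_cup: A cup identical to the first, standing mouth down over peg_used; bystander. Origin at the centre of its bottom (now on top, about 116 mm above the table), z towards the mouth (down).
- tube: Bystander: loose upright cardboard tube, outer diameter 50 mm, 160 mm tall. Origin at the centre of its underside.
- jar: Bystander: loose amber jar with steel cap, diameter 70 mm, 110 mm tall. Origin at the centre of its underside.

How it is judged:
By the outcome, as a careful person would: the job done as asked, in the order asked, and still so for the second after the job is handed in, with the robot touching nothing.
It also fails if it takes over 72 s, if anything falls off the work surface, if the arm or the gripper's body presses on something with over 40 N, if the wrist force passes 120 N, or if a joint passes its speed limit or range.

## Robot

A 7-joint arm with a two-finger parallel gripper is mounted at the origin on the work surface. World frame = base frame: x ahead of the robot, y to its left, z up, the work surface at z = 0. Lengths are in m, angles in rad, forces in N, time in s.
With the tool pointing down it reaches from about 0.425 to 0.875 m from the base axis. Payload 4.7 kg.
Tool frame: the origin (TCP) lies midway between the tips of the shut fingers; the grasp point (between the pads) lies 19 mm behind it; z points along the fingers, y is the direction in which the jaws open and shut (so a half turn about z gives the same grasp; the last joint's range is limited). The gripper opens to 87 mm and grips with 3 to 60 N. Pads are 19 mm wide; open, the fingers measure 117 mm over their backs; the gripper's body (75 mm by 190 mm) begins 51 mm behind the grasp point.
Start: joints at [1.235, 0.321, -0.07, 1.45, 0.023, 1.371, -0.057], TCP at [0.223, -0.611, 0.223] pointing down, gripper open.
Joint ranges: [-2.86, 2.86], [-0.3, 2.09], [-1.38, 1.24], [0.06, 2.45], [-1.56, 4.7], [0.09, 2.05], [-2.69, 2.69]. Speed limits (rad/s): [2.57, 2.57, 3.14, 3.14, 3.14, 3.14, 3.14].

## Interface

Orientations are given as a rotation vector (axis times angle).
In Python, from bench import get_state, eyes, job gives the robot as it stands. The module is installed in compiled form; this text tells all that it offers.
- The arm moves only by the shell command python3 -m jog 'ROWS' [FORCE]. ROWS is JSON, a list that holds one entry, the list of rows, each a list of 5 numbers: the opening, from 0 (shut) to 1 (fully open), then the shift along the tool's x, y, z in units of 40 mm (1.0 is 40 mm), then the turn about the tool's z in units of 5 degrees (1.0 is 5 degrees). In form: [[[jaw, dx, dy, dz, turn], ...]]. A call has 1 to 10 rows; each row shifts and turns the commanded pose from where the row before left it, along the tool's axes as they then stand; what a row does not reach is not made up. A row lasts 1/8 s, in which the tool goes at most 62.5 mm and 10.7 degrees, less where a joint would pass 70% of its speed; a pose out of reach is approached as far as the arm can. A call is refused whole if a number of a shift passes 1 or a number of a turn 1, either way. A call with a gripper value outside its range is refused whole. The fingers move at their own pace and stop on an object; FORCE is the grip in N (left out, the last holds). Time passes only in rows, so rows that do not move let the fingers close. It gives the time, the measured TCP pose, the force and the opening at its end, in the units of the state.
- get_state(): the state, without advancing time (a new reading comes with each control period).
- eyes.get_image(name): name is "scene" or "top" or "wrist"; returns (picture, depth): 400x640x3 uint8, red, green, blue; 400x640 float32, m along the optical axis (not along the pixel's ray), 0 where there is no reading.
- eyes.camera_params(name): a dict with "camera_matrix" (3x3 intrinsics, pixels), "pose" (4x4, takes a point from camera to world coordinates); the wrist camera has in their place "mount" (4x4, takes a point from camera to tool coordinates, whose origin is the TCP and whose axes are the flange's). Camera axes: x right, y down, z forward; pixel columns grow to the right and rows downward; lengths in m; the calibration is good to about 2 mm. A picture is of the moment at which its call begins: read the wrist's pose just before it. camera_params takes no time and is no camera call.
- job.close_job(): hands the job in, once; it reports no verdict.
The state is a dict: "time": time; "joint_positions": joint angles; "qd": joint speeds; "joint_torque": joint torques, N m; "position": TCP position; "tool_rot": TCP orientation; "ft_force": force on the tool from outside, world axes, zero at the start; "torque": the same for the moment, N m; "grip_width": opening from 0.0 (shut) to 1.0 (fully open).
Only numpy, scipy, OpenCV 4.12 (cv2) and the standard library are available. Lean on these libraries where they do the work, as an engineer would, in place of code of your own. Each camera call takes 0.05 s, during which the arm holds its last target. There are 200 camera calls.

## Working session

There is one attempt and no reset: what is moved stays moved. The work goes in short steps, Python scripts to look and compute and a shell command to move; the robot and the scene stay as the last step left them, time stands still between calls to the robot, and variables do not carry over. Pictures are saved under pics/ and viewed, about 8 in all and at most 12, crops included, and the job is handed in when it is done.

```bash
mkdir -p pics
cat > h.py <<'E'
import numpy as np,cv2
from bench import get_state,eyes,job
from scipy.spatial.transform import Rotation as R
def cloud(n):
    s=get_state(); im,d=eyes.get_image(n); p=eyes.camera_params(n); K=np.array(p["camera_matrix"])
    if n=="wrist":
        T=np.eye(4);T[:3,:3]=R.from_rotvec(s["tool_rot"]).as_matrix();T[:3,3]=s["position"];P=T@np.array(p["mount"])
    else:P=np.array(p["pose"])
    v,u=np.mgrid[:400,:640]
    c=np.stack([(u-K[0,2])/K[0,0]*d,(v-K[1,2])/K[1,1]*d,d],-1)
    w=c@P[:3,:3].T+P[:3,3]; w[d==0]=np.nan
    return im,w,K,P
def save(n,im): cv2.imwrite("pics/"+n,im[:,:,::-1])
E
python3 - <<'E'
from h import *
s=get_state()
for k,v in s.items(): print(k,np.round(v,3))
print(R.from_rotvec(s["tool_rot"]).as_matrix().round(3))
for n in("scene","top"):
    im,w,K,P=cloud(n); save(n+"1.png",im); np.savez(n+"1.npz",im=im,w=w,K=K,P=P); print(n,P.round(3).tolist(),K.tolist())
print(eyes.camera_params("wrist"))
E
```

```text
time 0.0
joint_positions [ 1.235  0.322 -0.07   1.452  0.023  1.371 -0.057]
qd [-0.002  0.001 -0.    -0.001 -0.001 -0.     0.002]
joint_torque [ 0.0000e+00 -4.9129e+01 -4.0400e-01 -3.1253e+01 -6.4000e-02  4.4000e-02
  0.0000e+00]
position [ 0.223 -0.61   0.221]
tool_rot [-3.092e+00 -5.460e-01  1.000e-03]
ft_force [-0.52  -0.361 -0.457]
torque [-0.009 -0.028 -0.027]
grip_width 0.998
[[ 0.939  0.343 -0.001]
 [ 0.343 -0.939  0.002]
 [-0.    -0.002 -1.   ]]
scene [[-0.601, 0.543, -0.586, 1.102], [0.799, 0.409, -0.441, 0.384], [0.0, -0.733, -0.68, 0.662], [0.0, 0.0, 0.0, 1.0]] [[399.43242894193554, 0.0, 323.8187182648824], [0.0, 399.43242894193554, 197.91428283674608], [0.0, 0.0, 1.0]]
top [[0.025, -0.992, 0.12, 0.507], [-1.0, -0.025, 0.005, 0.019], [-0.002, -0.121, -0.993, 0.879], [0.0, 0.0, 0.0, 1.0]] [[385.46901797974283, 0.0, 317.53716222192844], [0.0, 385.46901797974283, 201.5956368180192], [0.0, 0.0, 1.0]]
{'camera_matrix': array([[323.78938067,   0.        , 316.21125683],
       [  0.        , 323.78938067, 201.4549603 ],
       [  0.        ,   0.        ,   1.        ]]), 'mount': array([[-3.25612115e-04, -9.53396328e-01, -3.01720626e-01,
         8.20474423e-02],
       [ 9.99999447e-01, -6.12303820e-04,  8.55613626e-04,
        -6.24254163e-04],
       [-1.00048358e-03, -3.01720180e-01,  9.53395999e-01,
        -1.61533095e-01],
       [ 0.00000000e+00,  0.00000000e+00,  0.00000000e+00,
         1.00000000e+00]])}
```

View pics/top1.png

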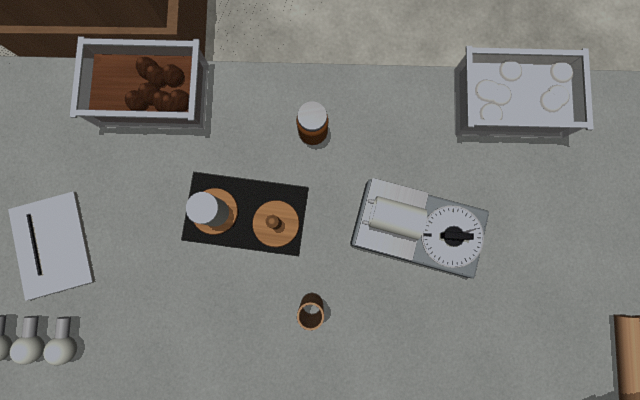

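View pics/scene1.png

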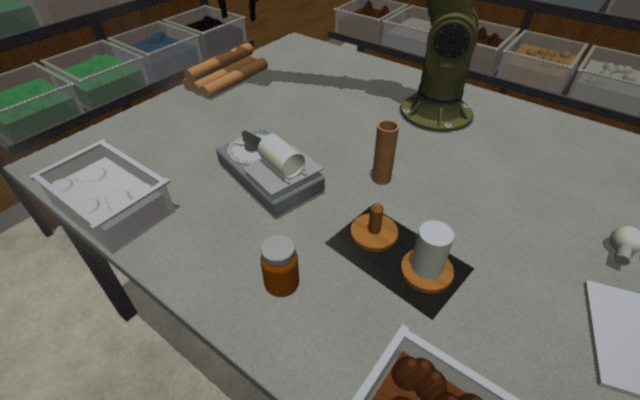

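The top view shows the cup lying at about (397,218), the dial at (454,236), the free peg at (275,222), the used peg at (215,210), the jar at (312,120) and the tube at (311,311). The tool can't be tilted. So I'll grip the cup lightly near its closed bottom and let it swing mouth-down as I lift.

Run:
```python
from h import *
def circ(p):
    A=np.c_[2*p,np.ones(len(p))];x=np.linalg.lstsq(A,(p**2).sum(1),rcond=None)[0];return x[:2],np.sqrt(x[2]+x[:2]@x[:2])
z=np.load("top1.npz");w=z["w"];v,u=np.mgrid[:400,:640]
def sel(u0,u1,v0,v1,a,b): 
    m=(u>=u0)&(u<=u1)&(v>=v0)&(v<=v1)&(w[...,2]>a)&(w[...,2]<b);return w[m]
# dial
p=sel(415,490,200,275,.055,.062);print("housing+dial",len(p),p.mean(0))
h=sel(340,500,170,285,.045,.065);r=cv2.minAreaRect((h[:,:2]*1000).astype(np.float32));print("top rect",r)
h=sel(340,500,170,285,.045,.16);r=cv2.minAreaRect((h[:,:2]*1000).astype(np.float32));print("all rect",r)
c=sel(355,435,185,250,.105,.16);print("cup top pts",len(c),c[:,2].max(),c.mean(0)); r=cv2.minAreaRect((c[:,:2]*1000).astype(np.float32));print(r)
k=sel(430,480,215,255,.085,.11);r=cv2.minAreaRect((k[:,:2]*1000).astype(np.float32));print("knob",len(k),k.mean(0),r)
f=sel(245,305,195,252,.012,.020);r=cv2.minEnclosingCircle((f[:,:2]*1000).astype(np.float32));print("foot",len(f),r,f[:,2].mean())
t=sel(255,295,205,235,.083,.1);print("post tip",len(t),t.mean(0),np.ptp(t,0))
o=sel(180,245,185,235,.108,.125);print("other",len(o),o.mean(0),cv2.minEnclosingCircle((o[:,:2]*1000).astype(np.float32)))
o=sel(290,335,285,335,.15,.17);print("tube",cv2.minEnclosingCircle((o[:,:2]*1000).astype(np.float32)))
o=sel(290,335,95,150,.10,.12);print("jar",cv2.minEnclosingCircle((o[:,:2]*1000).astype(np.float32)))
```

```text
housing+dial 3300 [ 0.53856792 -0.26166657  0.05809194]
top rect ((556.547607421875, -197.42388916015625), (269.073974609375, 149.99716186523438), 76.11763763427734)
all rect ((556.547607421875, -197.42388916015625), (269.073974609375, 149.99716186523438), 76.11763763427734)
cup top pts 1657 0.14582426602423593 [ 0.56893557 -0.13460796  0.13648597]
((571.5386352539062, -135.42062377929688), (100.2499008178711, 63.05195236206055), 76.23519134521484)
knob 223 [ 0.53972784 -0.26183955  0.09715423] ((539.9834594726562, -263.1593017578125), (60.093563079833984, 14.026138305664062), 88.09890747070312)
foot 1466 ((560.7893676757812, 116.73524475097656), 52.05546188354492) 0.016869758722947135
post tip 129 [0.56046416 0.11616364 0.08878195] [0.02487714 0.02522237 0.01248003]
other 825 [0.58161619 0.25241061 0.11679613] ((581.9644775390625, 253.42300415039062), 32.0515022277832)
tube ((384.74578857421875, 30.98252296447754), 25.026464462280273)
jar ((779.40478515625, 39.234798431396484), 30.844585418701172)
```

```bash
python3 -m jog '[[[1,0.5,-0.3,0,0],[1,1,-0.63,0,0],[1,1,-0.63,0,0],[1,1,-0.63,0,0],[1,1,-0.63,0,0],[1,1,-0.63,0,0],[1,1,-0.63,0,0],[1,1,-0.63,0,0],[1,1,-0.63,0,0],[1,1,-0.63,0,0]]]' 5; python3 -m jog '[[[1,0.8,-0.5,0,-1],[1,0,0,0,-1],[1,0,0,0,-1],[1,0,0,0,-1],[1,0,0,0,-1],[1,0,0,0,-1],[1,0,0,0,-1],[1,0,0,0,-1],[1,0,0,0,-1],[1,0,0,0,-1]]]'
cat >> h.py <<'E'
def go(x,y,z,yaw=None):
    s=get_state();M=R.from_rotvec(s["tool_rot"]).as_matrix();d=np.array([x,y,z])-s["position"]
    cy=np.degrees(np.arctan2(M[1,0],M[0,0]))
    print("t",s["time"],"pos",np.round(s["position"],4),"yaw",cy.round(2),"zaxis",M[:,2].round(3),"F",np.round(s["ft_force"],2),"grip",round(float(s["grip_width"]),3),"j",np.round(s["joint_positions"],2))
    print("units xyz",(M.T@d/.04).round(2), "turn units", None if yaw is None else round((-(yaw-cy+180)%360-180)/5,2))
E
python3 -c "
from h import *
go(.5626,-.1713,.20,76.1)"
```

```text
time: 1.35
position: [0.4988, -0.2527, 0.2226]
tool_rot: [-3.093, -0.549, 0.0]
ft_force: [0.1, -0.9, -0.0]
grip_width: 1.001
time: 2.6
position: [0.521, -0.2242, 0.2224]
tool_rot: [-2.568, -1.809, 0.0]
ft_force: [-0.9, -0.3, -0.2]
grip_width: 0.996
t 2.6 pos [ 0.521  -0.2242  0.2224] yaw 70.31 zaxis [-0.  0. -1.] F [-0.92 -0.33 -0.25] grip 0.996 j [ 0.78  0.18 -0.48  1.65  0.08  1.34 -0.05]
units xyz [1.59 0.53 0.56] turn units -1.16
```

```bash
python3 -m jog '[[[1,0.8,0.27,0.2,-0.6],[1,0.8,0.27,0.2,-0.56],[1,0,0,0,0]]]'
python3 - <<'E'
from h import *
go(.5626,-.1713,.094,76.1)
im,w,K,P=cloud("wrist");save("w1.png",im)
v,u=np.mgrid[:400,:640]
m=(w[...,2]>.115)&(w[...,2]<.16)&(abs(w[...,0]-.57)<.08)&(abs(w[...,1]+.135)<.09)
c=w[m];print(len(c),c.max(0),cv2.minAreaRect((c[:,:2]*1000).astype(np.float32)))
E
```

```text
time: 2.98
position: [0.5625, -0.1667, 0.2058]
tool_rot: [-2.469, -1.938, -0.001]
ft_force: [0.1, 0.2, 0.8]
grip_width: 1.003
t 2.975 pos [ 0.5625 -0.1667  0.2058] yaw 76.27 zaxis [-0.001  0.003 -1.   ] F [0.11 0.19 0.83] grip 1.003 j [ 0.7   0.24 -0.53  1.62  0.12  1.32 -0.09]
units xyz [-0.12  0.03  2.8 ] turn units 0.03
10538 [ 0.61273407 -0.08058347  0.14386288] ((571.7341918945312, -136.3485565185547), (100.08456420898438, 62.05421829223633), 76.127685546875)
```

View pics/w1.png

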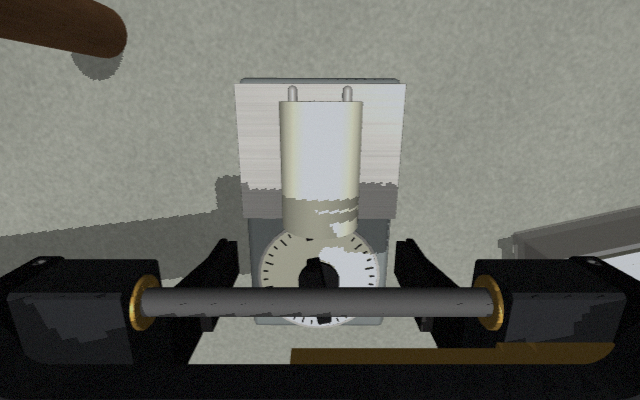

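Wrist picture: the cup lies lengthwise between the open fingers, mouth up and away from the dial. The cup pose from this camera agrees with the top view to 1 mm. Descending and gripping lightly.

```bash
python3 -m jog '[[[1,-0.13,0.03,0.7,0],[1,0,0,0.7,0],[1,0,0,0.7,0],[1,0,0,0.5,0],[1,0,0,0.2,0],[0.9,0,0,0,0]]]' 4; python3 -m jog '[[[0.6,0,0,0,0],[0.5,0,0,0,0],[0.4,0,0,0,0],[0.4,0,0,0,0],[0.4,0,0,0,0],[0.4,0,0,0,0]]]' 4;python3 -c "
from h import *
go(.5628,-.1722,.0925,76.1)"
```

```text
time: 3.78
position: [0.5617, -0.1779, 0.0946]
tool_rot: [-2.478, -1.93, 0.0]
ft_force: [-0.5, -0.0, -0.5]
grip_width: 0.953
time: 4.53
position: [0.5619, -0.1779, 0.0946]
tool_rot: [2.478, 1.93, 0.0]
ft_force: [1.8, -0.1, -0.2]
grip_width: 0.729
t 4.525 pos [ 0.5619 -0.1779  0.0946] yaw 75.84 zaxis [ 0. -0. -1.] F [ 1.82 -0.11 -0.24] grip 0.729 j [ 0.69  0.33 -0.51  1.74  0.18  1.11 -0.12]
units xyz [ 0.14 -0.01  0.05] turn units -0.05
```

```bash
python3 -m jog '[[[0.4,0,0,-0.1,0],[0.4,0,0,-0.2,0],[0.4,0,0,-0.3,0],[0.4,0,0,-0.4,0],[0.4,0,0,-0.4,0],[0.4,0,0,-0.4,0],[0.4,0,0,-0.4,0],[0.4,0,0,-0.4,0],[0.4,0,0,-0.4,0],[0.4,0,0,0,0]]]'
python3 - <<'E'
from h import *
go(.5628,-.1722,.24,76.1)
im,_=eyes.get_image("scene");save("s2.png",cv2.resize(im[80:260,180:420],None,fx=3,fy=3))
E
```

```text
time: 5.78
position: [0.5627, -0.178, 0.2163]
tool_rot: [2.476, 1.929, 0.002]
ft_force: [-0.8, 0.8, -2.1]
grip_width: 0.728
t 5.775 pos [ 0.5627 -0.178   0.2163] yaw 75.84 zaxis [ 0.003 -0.001 -1.   ] F [-0.82  0.76 -2.06] grip 0.728 j [ 0.71  0.23 -0.52  1.6   0.12  1.33 -0.08]
units xyz [ 0.14 -0.03 -0.59] turn units -0.05
```

View pics/s2.png

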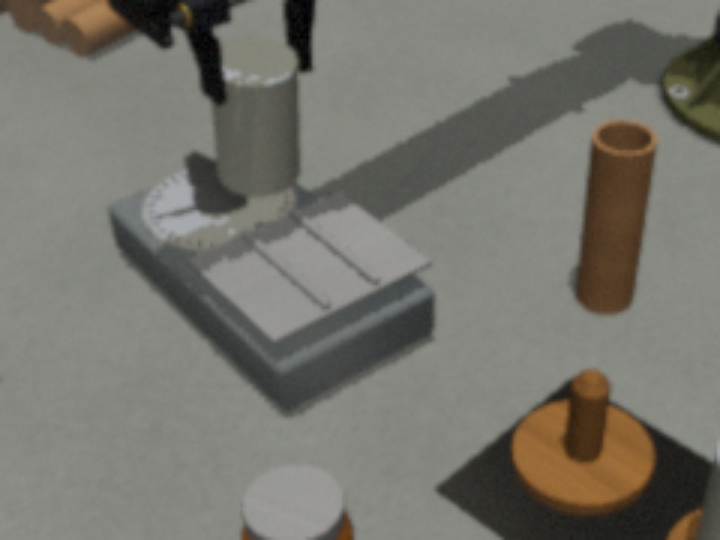

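The cup hangs upright, mouth down (crop, around (258,120)), and the pan is empty. I'll grip harder and carry it over to the free peg.

```bash
python3 -m jog '[[[0.4,0,0,0,0],[0.4,0.4,-0.1,0,0],[0.4,0.8,-0.21,0,0],[0.4,1,-0.26,0,0],[0.4,1,-0.26,0,0],[0.4,1,-0.26,0,0],[0.4,1,-0.26,0,0],[0.4,1,-0.26,0,0],[0.4,0.6,-0.16,0,0],[0.4,0.3,-0.08,0,0]]]' 15
python3 -m jog '[[[0.4,0,0,0,0],[0.4,0,0,0,0]]]'
python3 - <<'E'
from h import *
go(.5608,.1165,.2163,76.1)
im,w,K,P=cloud("scene");save("s3.png",cv2.resize(im[100:300,300:500],None,fx=3,fy=3))
p=np.array(get_state()["position"])
m=(np.hypot(w[...,0]-p[0],w[...,1]-p[1])<.05)&(w[...,2]>.13)&(w[...,2]<.20)
c=w[m]
# fit tilted cylinder r=.032
from scipy.optimize import least_squares
def f(q):
    a=np.array([q[2],q[3],1]);a/=np.linalg.norm(a);d=c-np.array([q[0],q[1],.17]);return np.linalg.norm(np.cross(d,a),axis=1)-.032
r=least_squares(f,[p[0],p[1],0,0],loss="soft_l1",f_scale=.002);print(len(c),r.x.round(4),np.abs(r.fun).mean())
m=(np.hypot(w[...,0]-p[0],w[...,1]-p[1])<.06)&(w[...,2]>.10)&(w[...,2]<.27);print("zmin rim",np.percentile(w[m][:,2],[.2,1,3]))
E
```

```text
time: 7.08
position: [0.5584, 0.1187, 0.2143]
tool_rot: [-2.474, -1.935, 0.0]
ft_force: [-0.0, -0.2, -0.6]
grip_width: 0.728
time: 7.32
position: [0.5595, 0.1141, 0.2143]
tool_rot: [2.48, 1.928, -0.002]
ft_force: [0.6, -0.6, -1.1]
grip_width: 0.722
t 7.325 pos [0.5595 0.1141 0.2143] yaw 75.73 zaxis [-0.    -0.001 -1.   ] F [ 0.61 -0.58 -1.13] grip 0.722 j [ 0.37  0.22 -0.71  1.64  0.15  1.33 -0.61]
units xyz [ 0.07  0.02 -0.05] turn units -0.07
851 [0.5566 0.1012 0.0214 0.0972] 0.0005952978746486398
zmin rim [0.1291987  0.13187132 0.13556311]
```

View pics/s3.png

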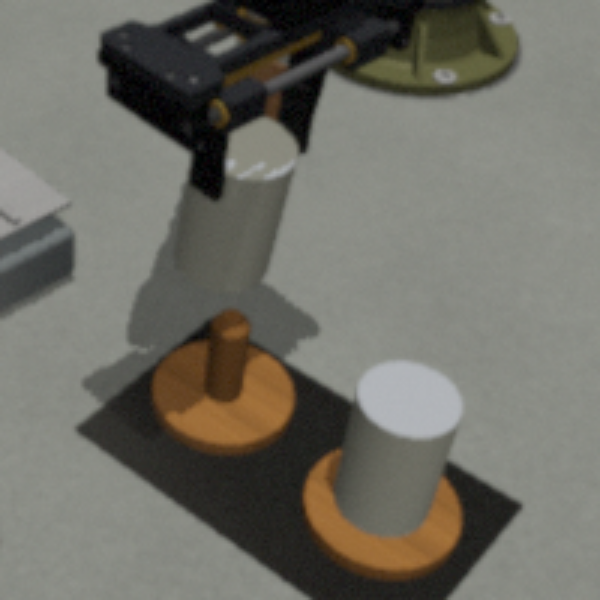

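```bash
python3 -m jog '[[[0.4,0,0,0,0],[0.4,0.1,0,0,0],[0.4,-0.1,0,0,0],[0.4,0.1,0,0,0],[0.4,-0.1,0,0,0],[0.4,0,0,0,0]]]' 3
cat > fit.py <<'E'
from h import *
from scipy.optimize import least_squares
im,w,K,P=cloud("scene")
s=get_state();p=np.array(s["position"])
h=p[2]+.019
m=(np.hypot(w[...,0]-p[0],w[...,1]-p[1])<.05)&(w[...,2]>max(h-.092+.01,.03))&(w[...,2]<h-.035)
c=w[m]; z0=h-.092
def f(q):
    a=np.array([q[2],q[3],1]);a/=np.linalg.norm(a);d=c-np.array([q[0],q[1],z0]);return np.linalg.norm(np.cross(d,a),axis=1)-.032
r=least_squares(f,[p[0],p[1],0,0],loss="soft_l1",f_scale=.002);print(len(c),"axis at rim",r.x.round(4),"z0",z0,np.abs(r.fun).mean())
go(p[0]+.5608-r.x[0],p[1]+.1165-r.x[1],p[2],76.1)
E
python3 fit.py
```

```text
time: 8.12
position: [0.5594, 0.1151, 0.2145]
tool_rot: [2.478, 1.93, -0.001]
ft_force: [-0.9, -0.0, -1.7]
grip_width: 0.733
624 axis at rim [ 5.575e-01  1.053e-01 -3.000e-04  3.310e-02] z0 0.1415297387850155 0.0006244565731173987
t 8.175 pos [0.5595 0.1153 0.2145] yaw 75.82 zaxis [ 0. -0. -1.] F [ 0.58 -0.34 -1.8 ] grip 0.729 j [ 0.37  0.22 -0.71  1.64  0.15  1.33 -0.61]
units xyz [ 0.29  0.01 -0.  ] turn units -0.06
```

```bash
python3 -m jog '[[[0.4,0.1,0.01,0,0],[0.4,0.1,0,0,0],[0.4,0.09,0,0,0],[0.4,0,0,0.2,0],[0.4,0,0,0.3,0],[0.4,0,0,0.3,0],[0.4,0,0,0.2,0],[0.4,0,0,0,0]]]' 4
python3 fit.py
```

```text
time: 9.18
position: [0.5621, 0.1265, 0.1735]
tool_rot: [-2.478, -1.93, 0.002]
ft_force: [-0.8, 0.4, -1.4]
grip_width: 0.732
561 axis at rim [0.5604 0.1188 0.001  0.0084] z0 0.10123112989072408 0.0006251379594021116
t 9.225 pos [0.5625 0.1267 0.1742] yaw 75.84 zaxis [-0.001 -0.    -1.   ] F [-0.55  0.84 -0.93] grip 0.732 j [ 0.34  0.26 -0.71  1.68  0.18  1.26 -0.65]
units xyz [-0.05  0.02  0.  ] turn units -0.05
```

```bash
python3 -m jog '[[[0.4,-0.05,0.02,0.2,0],[0.4,0,0,0.3,0],[0.4,0,0,0.3,0],[0.4,0,0,0.3,0],[0.4,0,0,0.3,0],[0.4,0,0,0.2,0],[0.4,0,0,0.1,0],[0.4,0,0,0,0]]]'
python3 - <<'E'
from h import *
go(.5608,.1265,.089)
for n in("scene","top"):
    im,w,K,P=cloud(n); m=(w[...,2]>.09)&(np.hypot(w[...,0]-.5608,w[...,1]-.118)<.02)&(w[...,2]<.15);
    print(n,m.sum(),np.median(w[m][:,2]) if m.any() else 0)
    if n=="scene":save("s4.png",cv2.resize(im[130:300,310:480],None,fx=3,fy=3))
E
```

```text
time: 10.22
position: [0.5629, 0.1247, 0.1064]
tool_rot: [-2.478, -1.931, 0.0]
ft_force: [0.1, -1.2, -0.6]
grip_width: 0.728
t 10.225 pos [0.5629 0.1247 0.1064] yaw 75.85 zaxis [-0. -0. -1.] F [ 0.1 -1.2 -0.6] grip 0.728 j [ 0.32  0.33 -0.69  1.76  0.23  1.14 -0.68]
units xyz [ 0.03 -0.06  0.43] turn units None
scene 107 0.12233154502658805
top 7 0.12371440485339524
```

View pics/s4.png

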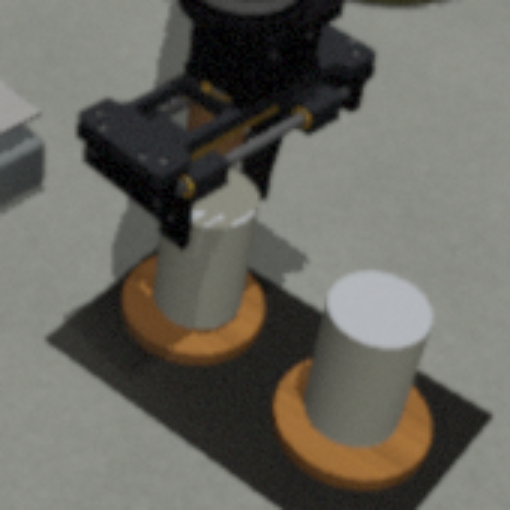

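The cup is over the post, upright, with its top at about 0.123 m, so roughly 7 mm remains. I'll lower it slowly and watch the force.

```bash
python3 -m jog '[[[0.4,0,0,0.05,0],[0.4,0,0,0.05,0],[0.4,0,0,0.03,0],[0.4,0,0,0,0]]]'; python3 -m jog '[[[0.4,0,0,0.03,0],[0.4,0,0,0,0]]]'
python3 - <<'E'
from h import *
im,w,K,P=cloud("scene"); 
m=(w[...,2]>.09)&(np.hypot(w[...,0]-.5608,w[...,1]-.118)<.02)&(w[...,2]<.15);c=w[m];print(m.sum(),np.percentile(c[:,2],[5,25,50,75,95]))
m=(w[...,2]>.09)&(np.hypot(w[...,0]-.582,w[...,1]-.2534)<.02)&(w[...,2]<.15);c=w[m];print("other",m.sum(),np.percentile(c[:,2],[5,25,50,75,95]))
E
```

```text
time: 10.82
position: [0.5628, 0.1246, 0.1012]
tool_rot: [-2.478, -1.931, 0.0]
ft_force: [-0.7, 1.1, -1.3]
grip_width: 0.733
time: 11.08
position: [0.5632, 0.1247, 0.1005]
tool_rot: [2.478, 1.93, 0.001]
ft_force: [0.0, -0.8, 0.9]
grip_width: 0.731
110 [0.11438356 0.11557089 0.11631752 0.11706123 0.11810781]
other 280 [0.11431554 0.11563709 0.11624347 0.11685846 0.11795379]
```

Its top is now level with the other cup's (0.1163 vs 0.1162), and Fz has lost the cup's weight, so it is seated. Releasing.

```bash
python3 -m jog '[[[0.75,0,0,0.01,0],[0.8,0,0,0,0],[0.9,0,0,0,0],[1,0,0,0,0],[1,0,0,-0.3,0],[1,0,0,-0.6,0],[1,0,0,-0.8,0],[1,0,0,-0.8,0],[1,0,0,-0.5,0],[1,0,0,0,0]]]'
python3 - <<'E'
from h import *
z=np.load("top1.npz")
im,w,K,P=cloud("top"); save("t5.png",im); np.savez("t5.npz",im=im,w=w)
sub=im[190:285,405:505];save("t5d.png",cv2.resize(sub,None,fx=6,fy=6,interpolation=cv2.INTER_CUBIC))
go(.5400,-.2627,.18,76.1)
im,w,K,P=cloud("scene")
m=(w[...,2]>.09)&(np.hypot(w[...,0]-.5608,w[...,1]-.118)<.05)&(w[...,2]<.135);c=w[m];print(m.sum(),c.mean(0))
E
```

```text
time: 12.38
position: [0.5639, 0.125, 0.2214]
tool_rot: [2.477, 1.93, 0.004]
ft_force: [-0.7, 0.8, 0.4]
grip_width: 1.001
t 12.425 pos [0.563  0.1247 0.2198] yaw 75.84 zaxis [ 0.001 -0.    -1.   ] F [ 0.24  0.53 -0.58] grip 0.999 j [ 0.35  0.23 -0.71  1.62  0.15  1.34 -0.63]
units xyz [-9.53  1.81  1.  ] turn units -0.05
809 [0.5708201  0.12210952 0.11155438]
```

View pics/t5d.png

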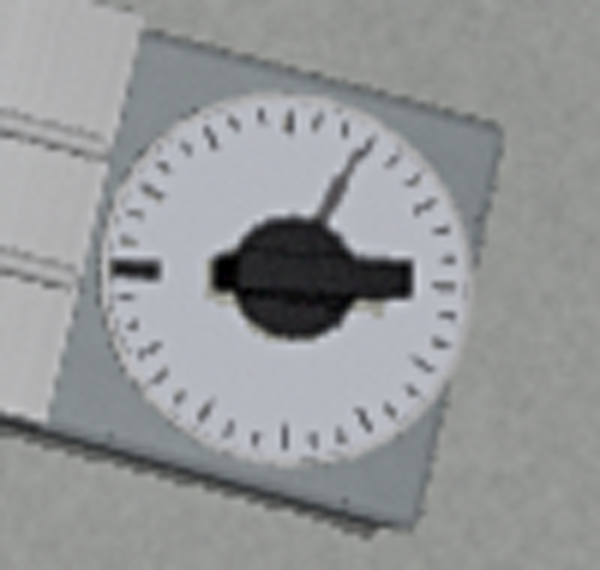

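```bash
cat > dial.py <<'E'
from h import *
import sys
def dial(im,C=(.540,-.2627),zh=.060,cam="top"):
    p=eyes.camera_params(cam);K=np.array(p["camera_matrix"]);P=np.array(p["pose"])
    def rect(C):
        # rectified dial: 0.25mm/px, up=+x, left=+y
        n=640;s=.00025;i,j=np.mgrid[:n,:n]
        W=np.stack([C[0]+(n/2-i)*s,C[1]+(n/2-j)*s,np.full((n,n),zh)],-1)
        c=(W-P[:3,3])@P[:3,:3];u=c[...,0]/c[...,2]*K[0,0]+K[0,2];v=c[...,1]/c[...,2]*K[1,1]+K[1,2]
        return cv2.remap(im,u.astype(np.float32),v.astype(np.float32),cv2.INTER_LINEAR)
    for _ in range(3):
        g=rect(C).astype(int);m=((g.min(2)>150)&(np.ptp(g,axis=2)<40)).astype(np.uint8)
        i,j=np.mgrid[:640,:640];m[np.hypot(i-320,j-320)>275]=0
        m=cv2.morphologyEx(m,cv2.MORPH_CLOSE,np.ones((25,25)))
        nl,l,st,ce=cv2.connectedComponentsWithStats(m);k=1+st[1:,4].argmax()
        cn=max(cv2.findContours((l==k).astype(np.uint8),0,2)[0],key=len);(cx,cy),(a,b),_a=cv2.fitEllipse(cv2.convexHull(cn))
        C=(C[0]+(320-cy)*.00025,C[1]+(320-cx)*.00025)
    print("centre",np.round(C,4),"diam mm",a/4,b/4)
    return rect(C).astype(np.uint8)
def prof(g,r0,r1):
    i,j=np.mgrid[:640,:640];r=np.hypot(320-i,320-j)*.25;a=np.degrees(np.arctan2(320-j,320-i))
    m=(r>r0)&(r<r1);gr=g.min(2);b=np.floor(a[m]).astype(int)+180;b=np.clip(b,0,359)
    return np.bincount(b,gr[m],360)/np.bincount(b,minlength=360)
if __name__=="__main__":
    im,_=eyes.get_image("top");g=dial(im);save(sys.argv[1],g)
    for r0,r1 in((36,40),(40,44),(44,48)):
        q=prof(g,r0,r1);o=[x for x in np.argsort(q)[:24] if q[x]<np.median(q)-15];print(r0,r1,np.median(q),[(int(x)-180,int(q[x])) for x in sorted(o)])
E
python3 dial.py d1.png
python3 -m jog '[[[1,-0.5,0.1,0,0],[1,-1,0.2,0,0],[1,-1,0.2,0,0],[1,-1,0.2,0,0],[1,-1,0.2,0,-0.2],[1,-1,0.2,0,-0.2],[1,-1,0.2,0,-0.2],[1,-1,0.2,0,-0.2],[1,-1,0.2,0,-0.2],[1,-0.5,0.1,0,-0.2]]]'
```

```text
centre [ 0.5399 -0.2639] diam mm 131.7766876220703 132.4058837890625
36 40 179.93330039525694 [(-100, 92), (-99, 63), (-98, 48), (-97, 38), (-96, 27), (-95, 26), (-94, 28), (-93, 30), (-92, 30), (-91, 29), (-90, 28), (-89, 28), (-88, 28), (-87, 29), (-86, 29), (-85, 29), (-84, 28), (-83, 32), (-82, 50), (-81, 68), (-80, 90), (-31, 89), (-30, 88), (-29, 94)]
40 44 180.0 [(-99, 111), (-98, 83), (-97, 64), (-96, 49), (-95, 37), (-94, 37), (-93, 39), (-92, 40), (-91, 43), (-90, 42), (-89, 39), (-88, 37), (-87, 35), (-86, 34), (-85, 35), (-84, 34), (-83, 49), (-82, 70), (-81, 91), (-80, 121), (-32, 122), (-31, 106), (-30, 106), (-29, 119)]
44 48 180.0 [(-86, 163), (-85, 161), (-84, 155), (-83, 157), (-82, 157), (-81, 162), (-33, 156), (-32, 134), (-31, 117), (-30, 119), (-29, 136), (-28, 157), (82, 160), (83, 139), (84, 118), (85, 100), (86, 81), (87, 77), (88, 76), (89, 78), (90, 93), (91, 112), (92, 133), (93, 157)]
time: 13.78
position: [0.5521, -0.2452, 0.2176]
tool_rot: [-2.375, -2.053, 0.003]
ft_force: [-0.5, -0.1, -0.3]
grip_width: 1.002
```

View pics/d1.png

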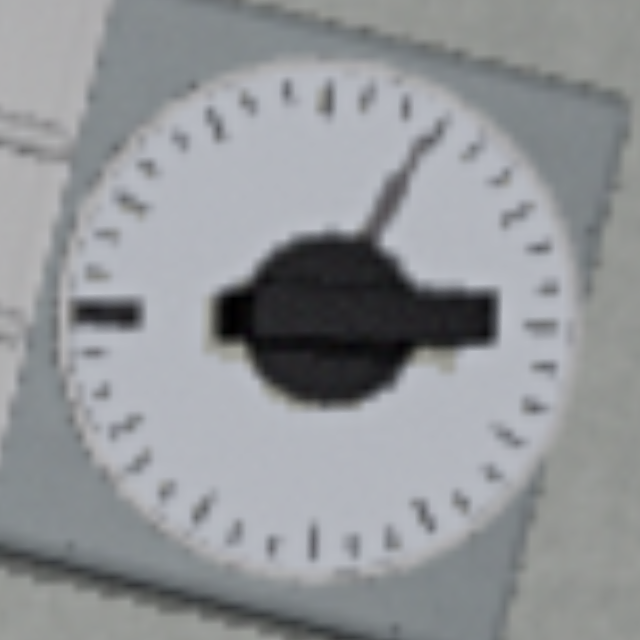

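Rectified dial: the zero mark is at (107,313), about 87.5° world. The pointer tip is at (430,135), about -30.4°. So the knob needs about -118°, which is +23.6 tool-turn units.

```bash
python3 -c "
from h import *
go(.540,-.263,.14,87.8)"
```

```text
t 13.775 pos [ 0.5521 -0.2452  0.2176] yaw 81.67 zaxis [-0.003  0.    -1.   ] F [-0.55 -0.15 -0.28] grip 1.002 j [ 0.78  0.26 -0.49  1.56  0.13  1.35  0.13]
units xyz [-0.48 -0.23  1.94] turn units -1.23
```

```bash
python3 -m jog '[[[1,-0.25,-0.12,0.4,-0.6],[1,-0.23,-0.11,0.6,-0.63],[1,0,0,0.6,0],[1,0,0,0.3,0],[0.6,0,0,0,0],[0.6,0,0,0,0]]]'; python3 -c "
from h import *
go(.540,-.263,.073,87.8)"
```

```text
time: 14.52
position: [0.5428, -0.2601, 0.1445]
tool_rot: [2.259, 2.182, 0.001]
ft_force: [0.5, -0.7, -0.6]
grip_width: 0.855
t 14.525 pos [ 0.5428 -0.2601  0.1445] yaw 88.02 zaxis [ 0.001 -0.    -1.   ] F [ 0.5  -0.74 -0.63] grip 0.855 j [ 0.81  0.31 -0.49  1.66  0.15  1.21  0.25]
units xyz [-0.07 -0.07  1.79] turn units 0.04
```

```bash
python3 -m jog '[[[0.6,-0.07,-0.07,0.4,0],[0.6,0,0,0.5,0],[0.6,0,0,0.5,0],[0.6,0,0,0.3,0],[0.6,0,0,0.09,0],[0.4,0,0,0,0],[0.3,0,0,0,0],[0.1,0,0,0,0],[0.1,0,0,0,0],[0.1,0,0,0,0]]]' 20; python3 -m jog '[[[0.1,0,0,0,0],[0.1,0,0,0,0],[0.1,0,0,0,0],[0.1,0,0,0,0]]]'; python3 -c "
from h import *
go(.540,-.263,.073,87.8)"
```

```text
time: 15.78
position: [0.5408, -0.263, 0.0726]
tool_rot: [2.258, 2.181, 0.003]
ft_force: [3.7, -1.6, -0.9]
grip_width: 0.16
time: 16.27
position: [0.5408, -0.263, 0.0726]
tool_rot: [2.258, 2.181, 0.003]
ft_force: [5.2, -1.7, -1.4]
grip_width: 0.156
t 16.275 pos [ 0.5408 -0.263   0.0726] yaw 88.01 zaxis [ 0.003 -0.001 -1.   ] F [ 5.21 -1.69 -1.41] grip 0.156 j [ 0.8   0.37 -0.47  1.74  0.19  1.08  0.23]
units xyz [ 0.   -0.02 -0.01] turn units 0.04
```

Gripped (0.156 of the opening ≈ 14 mm). Next, turn by 23.6 units.

```bash
python3 -m jog '[[[0.1,0,0,0,0.5],[0.1,0,0,0,0.8],[0.1,0,0,0,1],[0.1,0,0,0,1],[0.1,0,0,0,1],[0.1,0,0,0,1],[0.1,0,0,0,1],[0.1,0,0,0,1],[0.1,0,0,0,1],[0.1,0,0,0,0.5]]]'; python3 -m jog '[[[0.1,0,0,0,0.5],[0.1,0,0,0,1],[0.1,0,0,0,1],[0.1,0,0,0,1],[0.1,0,0,0,1],[0.1,0,0,0,1],[0.1,0,0,0,1],[0.1,0,0,0,1],[0.1,0,0,0,1],[0.1,0,0,0,0.5]]]'; python3 -m jog '[[[0.1,0,0,0,1],[0.1,0,0,0,1],[0.1,0,0,0,1],[0.1,0,0,0,1],[0.1,0,0,0,1],[0.1,0,0,0,0.8],[0.1,0,0,0,0],[0.1,0,0,0,0]]]';python3 -c "
from h import *
go(.540,-.263,.073,-30.4)"
```

```text
time: 17.52
position: [0.5419, -0.2635, 0.0726]
tool_rot: [2.91, 1.173, 0.007]
ft_force: [7.5, -3.0, -4.4]
grip_width: 0.16
time: 18.77
position: [0.5424, -0.2647, 0.0726]
tool_rot: [3.138, -0.03, 0.011]
ft_force: [9.9, -5.3, -6.5]
grip_width: 0.16
time: 19.77
position: [0.5421, -0.2655, 0.0726]
tool_rot: [3.032, -0.814, 0.012]
ft_force: [9.5, -6.7, -6.9]
grip_width: 0.158
t 19.775 pos [ 0.5421 -0.2655  0.0726] yaw -30.06 zaxis [ 0.007 -0.004 -1.   ] F [ 9.46 -6.68 -6.89] grip 0.158 j [ 0.54  0.34 -0.15  1.74  0.06  1.06 -1.73]
units xyz [-0.08 -0.03 -0.01] turn units 0.07
```

```bash
python3 -m jog '[[[0.3,0,0,0,0],[0.5,0,0,0,0],[0.6,0,0,0,0],[0.7,0,0,0,0],[0.7,0,0,-0.5,0],[0.7,0,0,-0.8,0],[0.7,0,0,-0.8,0],[0.7,-0.5,0,-0.8,0],[0.7,-0.8,0,-0.4,0],[0.7,-0.8,0,0,0]]]';python3 -m jog '[[[0.7,-0.4,0,0,0],[0.7,0,0,0,0],[0.7,0,0,0,0]]]'
cat > dw.py <<'E'
from dial import *
import sys
im,w,K,P=cloud("wrist")
C=np.array([float(x) for x in sys.argv[2:4]]) if len(sys.argv)>3 else np.array([.5400,-.2633])
n=640;s=.00025;i,j=np.mgrid[:n,:n]
W=np.stack([C[0]+(n/2-i)*s,C[1]+(n/2-j)*s,np.full((n,n),.060)],-1)
c=(W-P[:3,3])@P[:3,:3];u=c[...,0]/c[...,2]*K[0,0]+K[0,2];v=c[...,1]/c[...,2]*K[1,1]+K[1,2]
g=cv2.remap(im,u.astype(np.float32),v.astype(np.float32),cv2.INTER_LINEAR);save(sys.argv[1],g)
go(*C,.073)
E
python3 dw.py d2.png
```

```text
time: 21.02
position: [0.4672, -0.2209, 0.2076]
tool_rot: [3.034, -0.813, 0.008]
ft_force: [-1.1, 0.0, -1.0]
grip_width: 0.697
time: 21.4
position: [0.4535, -0.2133, 0.2044]
tool_rot: [3.034, -0.813, 0.001]
ft_force: [0.7, -0.6, -0.5]
grip_width: 0.7
t 21.45 pos [ 0.4534 -0.2133  0.2041] yaw -30.02 zaxis [ 0. -0. -1.] F [-0.58 -0.12  0.12] grip 0.702 j [ 0.55  0.02 -0.17  1.83  0.    1.29 -1.71]
units xyz [ 2.5  -0.    3.28] turn units None
```

View pics/d2.png

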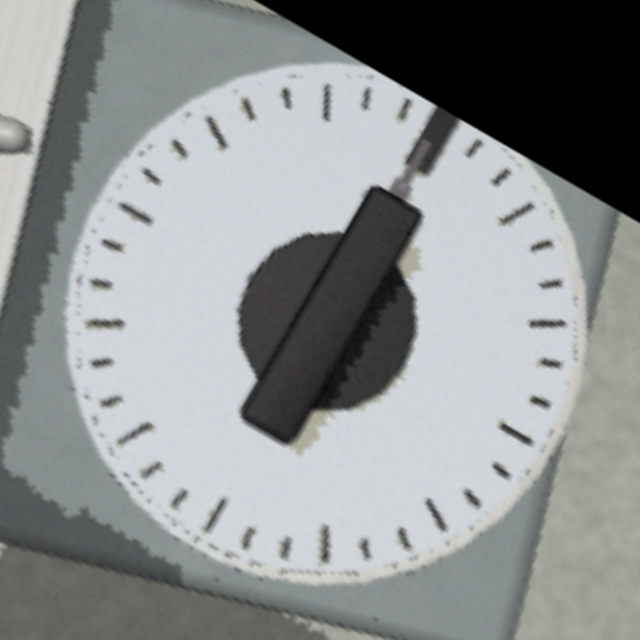

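The rectified wrist view shows the pointer lying over the zero bar at about (432,140), with a possible offset of about 1.5°. The picture's edge cuts off the outer end, so I'll shift 30 mm and look closer.

```bash
python3 -m jog '[[[0.7,0.4,0,0,0],[0.7,0.4,0,0,0],[0.7,0,0,0,0]]]'
sed -i 's/^go(/M=cv2.getRotationMatrix2D((325,323),-30.5,3.5);M[:,2]+=np.array([300-325,780-323]);save("z"+sys.argv[1],cv2.warpAffine(g,M,(600,600),flags=cv2.INTER_CUBIC))\ngo(/' dw.py; sed -i 's/-30.5/30.5/' dw.py; python3 dw.py d3.png
```

```text
time: 21.82
position: [0.4817, -0.2296, 0.2035]
tool_rot: [-3.034, 0.814, 0.001]
ft_force: [-0.1, 0.2, 0.0]
grip_width: 0.701
t 21.875 pos [ 0.481  -0.2292  0.2035] yaw -30.02 zaxis [-0.001  0.001 -1.   ] F [-0.24  0.28 -0.43] grip 0.7 j [ 0.55  0.09 -0.16  1.76  0.02  1.29 -1.71]
units xyz [1.71 0.   3.26] turn units None
```

View pics/zd3.png

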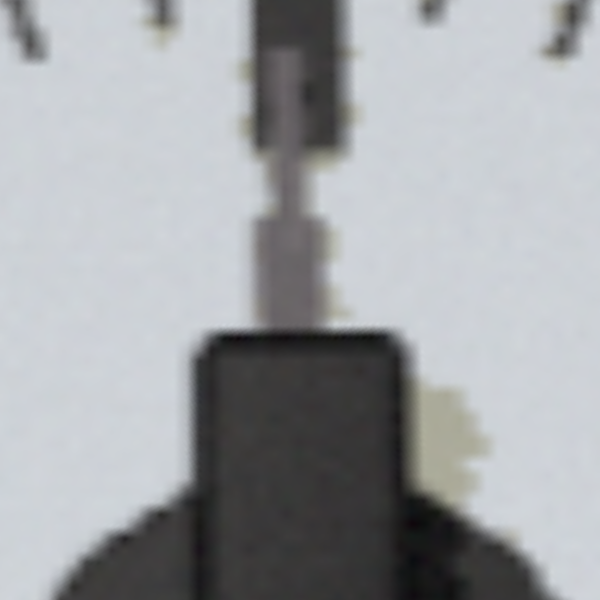

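The magnified view shows the pointer tip at x≈287 and the middle of the zero bar at x≈300. That is 0.9 mm or about 1°, and the pointer is well inside the 7 mm bar, so I'll leave it. Last check is of the cup and the bystanders.

```bash
python3 -m jog '[[[0.7,0,0,-0.5,0],[0.7,0,0,-0.5,0],[0.7,0,0,0,0]]]'
python3 - <<'E'
from h import *
a=np.load("top1.npz")["w"]; im,b,K,P=cloud("top")
for n,c,z in(("other",(.582,.2534),(.108,.125)),("tube",(.3847,.031),(.15,.17)),("jar",(.7794,.0392),(.1,.12)),("cup",(.5608,.118),(.108,.125))):
    o=[]
    for w in(a,b):
        m=(np.hypot(w[...,0]-c[0],w[...,1]-c[1])<.05)&(w[...,2]>z[0])&(w[...,2]<z[1])
        o.append((np.round(cv2.minEnclosingCircle((w[m][:,:2]*1000).astype(np.float32))[0],1) if m.any() else None, w[m][:,2].mean().round(4) if m.any() else None))
    print(n,o)
im,w,_,_=cloud("scene");save("s9.png",im)
E
```

```text
time: 22.25
position: [0.4812, -0.2291, 0.2456]
tool_rot: [3.034, -0.813, 0.005]
ft_force: [0.6, 0.3, 0.2]
grip_width: 0.697
other [(array([582. , 253.4]), np.float64(0.1168)), (array([582.3, 253.3]), np.float64(0.1168))]
tube [(array([384.7,  31. ]), np.float64(0.1597)), (array([384.9,  31. ]), np.float64(0.1597))]
jar [(array([779.4,  39.2]), np.float64(0.1105)), (array([779.8,  39.6]), np.float64(0.1105))]
cup [(None, None), (array([561.5, 120.4]), np.float64(0.1168))]
```

View pics/s9.png

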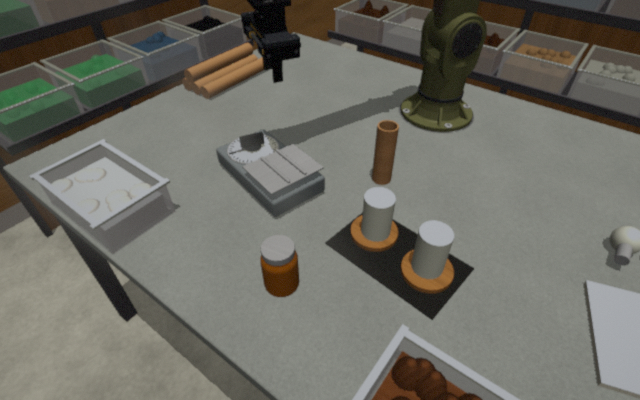

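The cup stands mouth down on the free peg at (378,215), the pan is empty, and the other cup, tube and jar haven't moved. Handing in.

```bash
python3 -c "
from bench import job
print(job.close_job())"
```

```text
the job is handed in; nothing more can be done
None
```

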